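# Tap the droppers home in blend order

## Robot

A 6-joint arm with a two-finger parallel gripper is mounted at the origin on the work surface. World frame = base frame: x ahead of the robot, y to its left, z up, the work surface at z = 0. Lengths are in m, angles in rad, forces in N, time in s.
With the tool pointing down it reaches from about 0.425 to 0.95 m from the base axis. Payload 3.5 kg.
Tool frame: the origin (TCP) lies midway between the tips of the shut fingers; the grasp point (between the pads) lies 19 mm behind it; z points along the fingers, y is the line along which they close (so a half turn about z gives the same grasp; the last joint's range is limited). The gripper opens to 85 mm and grips with 20 to 120 N. Pads are 22 mm wide; open, the fingers measure 114 mm over their backs; the gripper's body (76 mm by 85 mm) begins 54 mm behind the grasp point. The pads swing forward as they close: fully open they stand 13 mm farther back than shut.
Start: joints at [-1.428, 0.286, 1.577, -0, 1.279, -0.15], TCP at [0.195, -0.646, 0.231] pointing down, gripper open.
Joint ranges: [-2.77, 2.77], [-0.9, 2.22], [0.21, 2.48], [-1.53, 4.67], [0.24, 2.81], [-2.84, 2.84]. Speed limits (rad/s): [2.79, 2.79, 3.14, 3.14, 3.14, 3.14].

## Interface

Orientations are given as a unit quaternion [x, y, z, w].
In Python, from plant import * gives the robot as it stands.
- The arm moves only by the tool move_arm, never from a script. Its argument "moves" is a list of rows, each a list of 3 entries, a list of its own where there are three numbers: the opening, from 0 (shut) to 1 (fully open), then the shift along the tool's x, y, z in m, then the turn, a rotation vector about the tool's x, y, z in rad. A call has exactly 10 rows; each row shifts and turns the commanded pose from where the row before left it, along the tool's axes as they then stand; what a row does not reach is not made up. A row lasts 1/12 s, in which the tool goes at most 41.7 mm and 7.16 degrees, less where a joint would pass 70% of its speed; a pose out of reach is approached as far as the arm can. A call is refused whole if a number of a shift passes 0.0417 or a number of a turn 0.125, either way. A call with a gripper value outside its range is refused whole. The fingers move at their own pace and stop on an object; "grip_force" is the grip in N (left out, the last holds). Time passes only in rows, so rows that do not move let the fingers close, or fill a call up. It gives the time, the measured TCP pose, the force, the opening and the grip force at its end, in the units of the state.
- get_state(): the state, without advancing time (a new reading comes with each control period).
- read_camera(name): name is "scene" or "top" or "wrist"; returns the picture (420x560x3 uint8, red, green, blue); there is no depth.
- camera_params(name): a dict with "fx", "fy", "cx", "cy" (pixels), "rvec" (rotation vector, rad) and "tvec" (3), from world to camera coordinates, as OpenCV has them; the wrist camera has in their place "tool_from_camera" (4x4, takes a point from camera to tool coordinates, whose origin is the TCP and whose axes are the flange's). Camera axes: x right, y down, z forward; pixel columns grow to the right and rows downward; lengths in m; the calibration is good to about 2 mm. A picture is of the moment at which its call begins: read the wrist's pose just before it. camera_params takes no time and is no camera call.
- sign_off(): hands the job in; it is judged then, once.
The state is a dict: "time": time; "qpos": joint angles; "dq": joint speeds; "joint_efforts": joint torques, N m; "eef_pos": TCP position; "tcp_rot": TCP orientation; "contact_force": force on the tool from outside, world axes, zero at the start; "wrist_torque": the same for the moment, N m; "opening": opening from 0.0 (shut) to 1.0 (fully open); "finger_force": force on a finger pad.
Only numpy, scipy, OpenCV 4.12 (cv2) and the standard library are available. Lean on these libraries where they do the work, as an engineer would, in place of code of your own. Each camera call takes 0.05 s, during which the arm holds its last target. There are 200 camera calls.

## Task

Close up the oils of the blend in the order they were used: with the fingertips, lightly press the raised dropper of the amber bottle fully down by its rubber bulb, then the green bottle's, then the blue bottle's; each stays down. Do not grip, lift, tip or push the bottles along (press gently, they are glass), and leave the clear bottle with the black bulb raised and the tin, tub and jar where they are.

Things in the scene. Friction and masses are not known exactly. Their poses are not given: they have to be found in the camera images.
- amber_bottle: Loose upright 50 ml bottle of brown amber glass, 44 mm across, paper label, shoulder narrowing from 56 to 72 mm high; about 0.2 kg, tips if pushed sideways, not to be pressed with 20 N or more. In its neck a push-in dropper top: white collar 27 mm across, 16 mm tall, and above it one bright orange rubber bulb 22 mm across, 20 mm tall. Origin: centre of its underside; z up.
- amber_bulb_top (a point): Centre of the flat top (18 mm across) of the bright orange bulb on the amber bottle: 116 mm above the table with the dropper fully raised, 108 mm when home. The bulb springs (0.75 N/mm, gives at most 10 mm, comes back; this point sinks with it): pressed from above it gives 4 mm before the dropper slides, with 6 mm left at the dropper's stop; 6 N is plenty.
- amber_cap (a joint): How far the dropper of the amber bottle has been pushed down, m: 0 is raised by 8 mm, 0.008 fully home (collar on the shoulder, a firm stop); starts between 0 and 0.0015. It slides at about 3 N and stays where it is left.
- green_bottle: Loose upright 50 ml bottle of dark green glass, 44 mm across, paper label, shoulder narrowing from 56 to 72 mm high; about 0.2 kg, tips if pushed sideways, not to be pressed with 20 N or more. In its neck a push-in dropper top: white collar 27 mm across, 16 mm tall, and above it one green rubber bulb 22 mm across, 20 mm tall. Origin: centre of its underside; z up.
- green_bulb_top (a point): Centre of the flat top (18 mm across) of the green bulb on the green bottle: 116 mm above the table with the dropper fully raised, 108 mm when home. The bulb springs (0.75 N/mm, gives at most 10 mm, comes back; this point sinks with it): pressed from above it gives 4 mm before the dropper slides, with 6 mm left at the dropper's stop; 6 N is plenty.
- green_cap (a joint): How far the dropper of the green bottle has been pushed down, m: 0 is raised by 8 mm, 0.008 fully home (collar on the shoulder, a firm stop); starts between 0 and 0.0015. It slides at about 3 N and stays where it is left.
- blue_bottle: Loose upright 50 ml bottle of dark blue glass, 44 mm across, paper label, shoulder narrowing from 56 to 72 mm high; about 0.2 kg, tips if pushed sideways, not to be pressed with 20 N or more. In its neck a push-in dropper top: white collar 27 mm across, 16 mm tall, and above it one blue rubber bulb 22 mm across, 20 mm tall. Origin: centre of its underside; z up.
- blue_bulb_top (a point): Centre of the flat top (18 mm across) of the blue bulb on the blue bottle: 116 mm above the table with the dropper fully raised, 108 mm when home. The bulb springs (0.75 N/mm, gives at most 10 mm, comes back; this point sinks with it): pressed from above it gives 4 mm before the dropper slides, with 6 mm left at the dropper's stop; 6 N is plenty.
- blue_cap (a joint): How far the dropper of the blue bottle has been pushed down, m: 0 is raised by 8 mm, 0.008 fully home (collar on the shoulder, a firm stop); starts between 0 and 0.0015. It slides at about 3 N and stays where it is left.
- clear_bottle: Loose upright 50 ml bottle of pale clear glass, 44 mm across, paper label, shoulder narrowing from 56 to 72 mm high; about 0.2 kg, tips if pushed sideways, not to be pressed with 20 N or more. In its neck a push-in dropper top: white collar 27 mm across, 16 mm tall, and above it one black rubber bulb 22 mm across, 20 mm tall. Origin: centre of its underside; z up.
- clear_bulb_top (a point): Centre of the flat top (18 mm across) of the black bulb on the clear bottle: 116 mm above the table with the dropper fully raised, 108 mm when home. The bulb springs (0.75 N/mm, gives at most 10 mm, comes back; this point sinks with it): pressed from above it gives 4 mm before the dropper slides, with 6 mm left at the dropper's stop; 6 N is plenty.
- clear_cap (a joint): How far the dropper of the clear bottle has been pushed down, m: 0 is raised by 8 mm, 0.008 fully home (collar on the shoulder, a firm stop); starts between 0 and 0.0015. It slides at about 3 N and stays where it is left.
- tin: Bystander: low round salve tin, aluminium with a red lid, 70 mm across, 28 mm high; origin at the centre of its underside.
- tub: Bystander: open white plastic tub of lying vials, 160 x 110 mm, 55 mm high; origin at the centre of its underside.
- jar: Bystander: jar with a white lid, 64 mm across, 70 mm high; origin at the centre of its underside.
Mind the look-alikes: they are no part of the job. Of the things that look like the amber_bottle, the largest one is meant.

How it is judged:
By the outcome, as a careful person would: the job done as asked, in the order asked, and still so for the second after the job is handed in, with the robot touching nothing.
It also fails if it takes over 48 s, if anything falls off the work surface, if the arm or the gripper's body presses on something with over 40 N, if the wrist force passes 120 N, or if a joint passes its speed limit or range.

## Working session

There is one attempt and no reset: what is moved stays moved. The work goes in short steps, Python scripts to look and compute and a tool call to move; the robot and the scene stay as the last step left them, time stands still between calls to the robot, and variables do not carry over. Pictures are saved under pics/ and viewed, at most 10 in all, crops included, and the job is handed in when it is done.

Besides the shell and the picture viewer there is one more tool, called after "Emit:" in YAML: its name, and indented under it one key for each argument. move_arm: Moves the arm, as the interface text tells. Its arguments: {"type":"object","properties":{"moves":{"type":"array"},"grip_force":{"type":"number"}},"required":["moves"]}

```bash
mkdir -p pics
python3 - <<'E'
from plant import *
import cv2
for n in("scene","top"):
    cv2.imwrite(f"pics/{n}0.png",read_camera(n)[:,:,::-1]);print(n,camera_params(n))
s=get_state();print(s)
print(camera_params("wrist"))
E
```

```text
scene {'fx': 390.9480647476666, 'fy': 390.9480647476666, 'cx': 287.55863183600394, 'cy': 213.65074491240998, 'rvec': array([ 1.7531408 ,  1.56857757, -0.76015566]), 'tvec': array([-0.06160974, -0.27311978,  1.43798278])}
top {'fx': 471.8832885265824, 'fy': 471.8832885265824, 'cx': 278.3764875150832, 'cy': 213.4863879469461, 'rvec': array([ 2.09327314, -2.13034812,  0.19550797]), 'tvec': array([0.02499854, 0.5604177 , 0.97113542])}
{'time': 0.1, 'qpos': array([-1.42799667e+00,  2.87114935e-01,  1.57804034e+00,  4.42368046e-06,
        1.27861127e+00, -1.49998539e-01]), 'dq': array([-1.39908921e-03, -1.02210271e-03, -2.40090141e-03, -3.56172725e-04,
       -3.31665682e-03, -5.95266160e-05]), 'joint_efforts': array([ 6.77075568e-04, -4.07297766e+01, -2.93697864e+01, -1.49253265e-04,
        3.42639127e-03,  1.04502962e-05]), 'eef_pos': array([ 0.19477082, -0.64566199,  0.23005499]), 'tcp_rot': array([ 9.89302287e-01,  1.45875984e-01,  6.02977716e-06, -1.08693109e-03]), 'contact_force': array([0.33971918, 0.58374299, 0.22427007]), 'wrist_torque': array([ 0.00646406, -0.03757935, -0.01223613]), 'finger_force': 0.0, 'opening': 0.9994811232523878}
{'fx': 377.6666845951861, 'fy': 377.6666845951861, 'cx': 284.6713454511505, 'cy': 205.07823942106788, 'tool_from_camera': array([[ 1.43125522e-03, -9.60356417e-01, -2.78771420e-01,
         7.04636362e-02],
       [ 9.99998970e-01,  1.34560228e-03,  4.98601888e-04,
        -8.74360017e-04],
       [-1.03720064e-04, -2.78771847e-01,  9.60357354e-01,
        -1.43411047e-01],
       [ 0.00000000e+00,  0.00000000e+00,  0.00000000e+00,
         1.00000000e+00]])}
```

View pics/scene0.png

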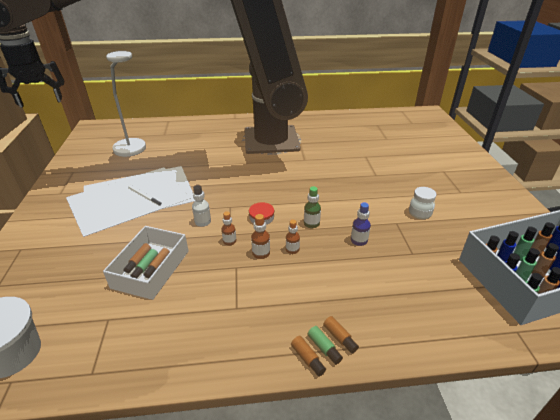

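View pics/top0.png

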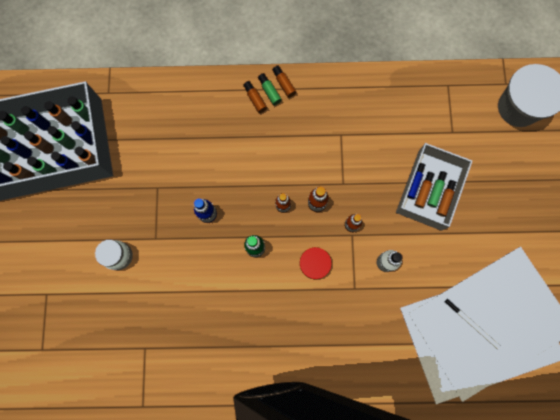

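Scene view: the candidates for the amber bottle are at (260,238), the largest, with small look-alikes at (229,230) and (292,238). In the top view they are at (319,197), (283,202) and (355,220). Green is at (313,205) in the scene view and (255,244) in the top view, blue at (361,225) and (204,208), and clear at (200,205) and (391,260). I choose the largest amber bottle and will check it in a close crop.

Run:
```python
import cv2,numpy as np
t=cv2.imread("pics/top0.png")[170:290,180:420];s=cv2.imread("pics/scene0.png")[180:270,180:390]
a=cv2.resize(t,(720,360),interpolation=cv2.INTER_CUBIC)
b=cv2.resize(s,(720,int(90*720/210)),interpolation=cv2.INTER_CUBIC)[:240+60]
c=np.vstack([a[:300],b[:300]]);cv2.imwrite("pics/crop.png",c)
```

```text
(no output)
```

View pics/crop.png

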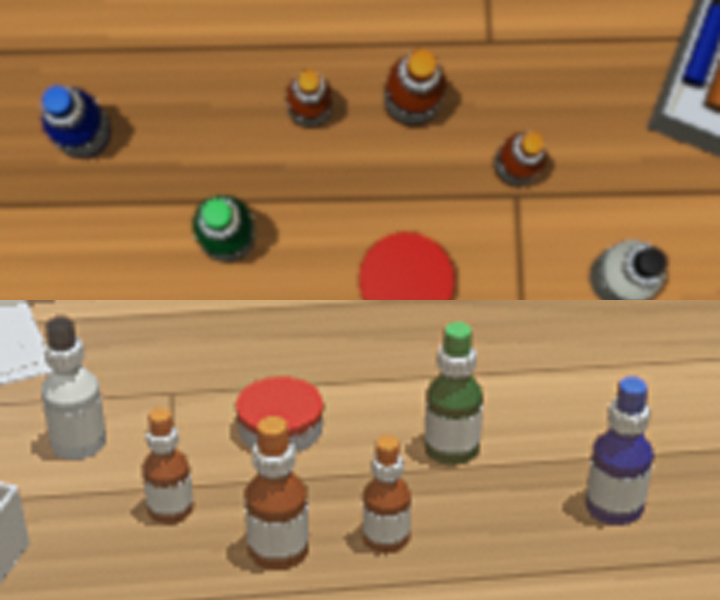

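```bash
cat > h.py <<'E'
from plant import *
import cv2,numpy as np
from scipy.spatial.transform import Rotation as R
def ray(c,px):
    p=camera_params(c);Rm=cv2.Rodrigues(p["rvec"])[0]
    d=Rm.T@np.array([(px[0]-p["cx"])/p["fx"],(px[1]-p["cy"])/p["fy"],1]);return -Rm.T@p["tvec"],d
def atz(c,px,z):
    o,d=ray(c,px);return o+d*(z-o[2])/d[2]
def tri(a,b):
    A=0;B=0
    for c,px in(("top",a),("scene",b)):
        o,d=ray(c,px);d=d/np.linalg.norm(d);M=np.eye(3)-np.outer(d,d);A=A+M;B=B+M@o
    return np.linalg.solve(A,B)
def wz(px,z):
    s=get_state();p=camera_params("wrist");T=p["tool_from_camera"];Q=R.from_quat(s["tcp_rot"]).as_matrix()
    o=s["eef_pos"]+Q@T[:3,3];d=Q@T[:3,:3]@np.array([(px[0]-p["cx"])/p["fx"],(px[1]-p["cy"])/p["fy"],1])
    return o+d*(z-o[2])/d[2]
def rel(P):
    s=get_state();return R.from_quat(s["tcp_rot"]).inv().apply(np.array(P)-s["eef_pos"])
def wpix(P):
    p=camera_params("wrist");T=p["tool_from_camera"];c=T[:3,:3].T@(rel(P)-T[:3,3])
    return [p["fx"]*c[0]/c[2]+p["cx"],p["fy"]*c[1]/c[2]+p["cy"]]
E
python3 - <<'E'
from h import *
np.set_printoptions(precision=4,suppress=True)
for n,a,b in(("amber",(320.7,191.3),(259.3,216.8)),("green",(252.3,240.7),(313.3,189)),("blue",(199.3,203.3),(364.3,204.5)),("s1",(283,196.7),(292.9,221.8)),("s2",(357.7,217.3),(226.7,214))):
    P=tri(a,b);print(n,P,atz("top",a,.1155),atz("scene",b,.1155),"r",np.hypot(*P[:2]),"tool",rel(P))
E
```

```text
amber [ 0.5947 -0.0726  0.1122] [ 0.5938 -0.0736  0.1155] [ 0.599  -0.0715  0.1155] r 0.5991134950639005 tool [ 0.5483 -0.4329  0.119 ]
green [0.4945 0.0696 0.1107] [0.4936 0.0682 0.1155] [0.5015 0.0694 0.1155] r 0.4993457455025252 tool [ 0.4934 -0.5981  0.1208]
blue [0.5745 0.1793 0.1121] [0.5733 0.1771 0.1155] [0.5788 0.1794 0.1155] r 0.6018013369585701 tool [ 0.6016 -0.68    0.1196]
s1 [0.5907 0.0057 0.0873] [0.5839 0.0044 0.1155] [0.6252 0.0024 0.1155] r 0.5907664416709764 tool [ 0.5671 -0.5091  0.1441]
s2 [ 0.5432 -0.15    0.0869] [ 0.5378 -0.1471  0.1155] [ 0.5807 -0.1455  0.1155] r 0.5635248479635563 tool [ 0.4766 -0.3737  0.1441]
```

Run:
```python
from h import *
np.set_printoptions(precision=4,suppress=True)
b=atz("scene",(128,147),0);print("lamp base",b)
p=camera_params("scene");K=np.array([[p["fx"],0,p["cx"]],[0,p["fy"],p["cy"]],[0,0,1]])
for z in(.2,.25,.3,.35,.4,.45,.5): print(z,cv2.projectPoints(np.array([[b[0],b[1],z]]),p["rvec"],p["tvec"],K,None)[0].ravel())
s=get_state();print("tcp px",cv2.projectPoints(s["eef_pos"][None],p["rvec"],p["tvec"],K,None)[0].ravel())
```

```text
lamp base [ 0.005  -0.5084  0.    ]
0.2 [112.7511  91.765 ]
0.25 [108.4633  76.2334]
0.3 [103.956  59.907]
0.35 [99.212  42.7231]
0.4 [94.212  24.6122]
0.45 [88.9349  5.4973]
0.5 [ 83.357  -14.7075]
tcp px [ 42.4282 108.155 ]
```

Run:
```python
from h import *
a=read_camera("wrist")[:,:,::-1];cv2.imwrite("pics/w0.png",a)
```

```text
(no output)
```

View pics/w0.png

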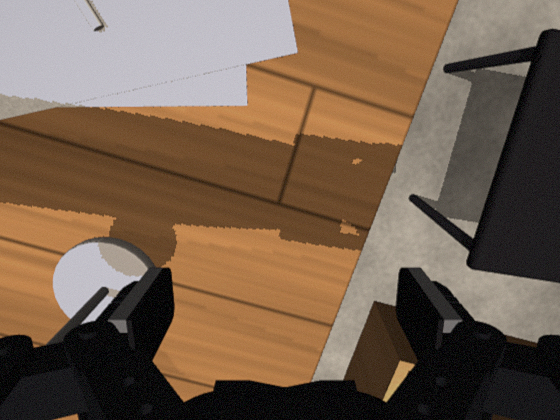

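The wrist view shows the lamp base at (110,280), behind the planned path, so the sweep leads away from it. Moving to a hover near the amber bottle.

Emit:
move_arm:
  moves:
    - [0,[0.01,-0.008,0],[0,0,0]]
    - [0,[0.025,-0.02,0],[0,0,0]]
    - [0,[0.028,-0.022,0],[0,0,0]]
    - [0,[0.028,-0.022,0],[0,0,0]]
    - [0,[0.028,-0.022,0],[0,0,0]]
    - [0,[0.028,-0.022,0],[0,0,0]]
    - [0,[0.028,-0.022,0],[0,0,0]]
    - [0,[0.028,-0.022,0],[0,0,0]]
    - [0,[0.028,-0.022,0],[0,0,0]]
    - [0,[0.028,-0.022,0],[0,0,0]]
  grip_force: 20

```text
time: 0.98
eef_pos: [0.3847, -0.3736, 0.2312]
tcp_rot: [0.989, 0.146, 0.0, -0.0]
contact_force: [1.4, 0.2, 0.1]
opening: 0.0
finger_force: 0.0
```

Emit:
move_arm:
  moves:
    - [0,[0.028,-0.022,0],[0,0,0]]
    - [0,[0.028,-0.022,0],[0,0,0]]
    - [0,[0.028,-0.022,0],[0,0,0]]
    - [0,[0.028,-0.022,0],[0,0,0]]
    - [0,[0.028,-0.022,0],[0,0,0]]
    - [0,[0.028,-0.022,0],[0,0,0]]
    - [0,[0.028,-0.022,0],[0,0,0]]
    - [0,[0.028,-0.022,0.01],[0,0,0]]
    - [0,[0.025,-0.02,0.02],[0,0,0]]
    - [0,[0.01,-0.008,0.01],[0,0,0]]

```text
time: 1.82
eef_pos: [0.5734, -0.1018, 0.1895]
tcp_rot: [0.989, 0.148, -0.0, -0.001]
contact_force: [-0.1, 0.5, -0.8]
opening: 0.001
finger_force: 0.0
```

Run:
```python
from h import *
np.set_printoptions(precision=4,suppress=True)
s=get_state();print(s["time"],s["eef_pos"],s["contact_force"],s["opening"])
a=read_camera("wrist")[:,:,::-1];cv2.imwrite("pics/w1.png",a)
for P in([.5947,-.0726,.115],[.4945,.0696,.115]):print(rel(P),wpix(P))
```

```text
1.8167 [ 0.5734 -0.1018  0.1895] [-0.0931  0.542  -0.7556] 0.0007362003116733148
[ 0.0299 -0.0204  0.0722] [np.float64(250.70128142462278), np.float64(168.45135003218317)]
[-0.0243 -0.1857  0.0732] [np.float64(-13.506858272953366), np.float64(254.03843268333745)]
```

View pics/w1.png

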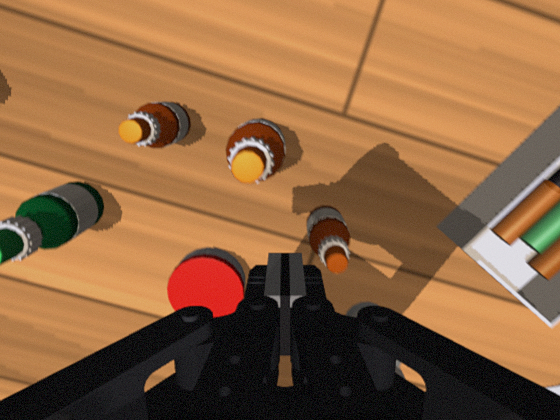

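The wrist view shows the large amber bulb's top at (247,166). The prediction was (251,168), so they agree to about 2 mm. The small ambers at (131,130) and (336,260) stay clear. Moving above it.

Emit:
move_arm:
  moves:
    - [0,[0.008,-0.005,0],[0,0,0]]
    - [0,[0.013,-0.009,0],[0,0,0]]
    - [0,[0.01,-0.0075,0.01],[0,0,0]]
    - [0,[0,0,0.02],[0,0,0]]
    - [0,[0,0,0.015],[0,0,0]]
    - [0,[0,0,0.01],[0,0,0]]
    - [0,[0,0,0.005],[0,0,0]]
    - [0,[0,0,0],[0,0,0]]
    - [0,[0,0,0],[0,0,0]]
    - [0,[0,0,0],[0,0,0]]

```text
time: 2.7
eef_pos: [0.5973, -0.0771, 0.1326]
tcp_rot: [0.989, 0.146, 0.001, 0.0]
contact_force: [0.1, 0.2, 0.3]
opening: 0.001
finger_force: 0.0
```

Run:
```python
from h import *
np.set_printoptions(precision=4,suppress=True)
print(get_state()["eef_pos"],get_state()["contact_force"])
a=read_camera("wrist")[:,:,::-1];c=read_camera("scene")[160:280,200:360,::-1]
b=np.vstack([a[150:400,100:460],cv2.resize(c,(360,270))]);cv2.imwrite("pics/w2.png",b)
```

```text
[ 0.5973 -0.0771  0.1326] [0.0599 0.2024 0.2941]
```

View pics/w2.png

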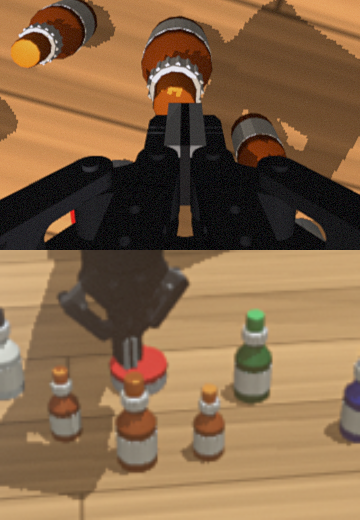

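The bulb at wrist column 275, against the fingers at 284, confirms about 5 mm more is needed along −y of the tool. I'll correct, then go down carefully.

Emit:
move_arm:
  moves:
    - [0,[0,-0.003,0],[0,0,0]]
    - [0,[0,-0.0025,0],[0,0,0]]
    - [0,[0,0,0.004],[0,0,0]]
    - [0,[0,0,0.004],[0,0,0]]
    - [0,[0,0,0.003],[0,0,0]]
    - [0,[0,0,0],[0,0,0]]
    - [0,[0,0,0],[0,0,0]]
    - [0,[0,0,0],[0,0,0]]
    - [0,[0,0,0],[0,0,0]]
    - [0,[0,0,0],[0,0,0]]

```text
time: 3.63
eef_pos: [0.5951, -0.0714, 0.1205]
tcp_rot: [0.989, 0.146, 0.0, 0.0]
contact_force: [-0.7, -1.1, -0.8]
opening: -0.003
finger_force: 0.0
```

Emit:
move_arm:
  moves:
    - [0,[0,0,0.002],[0,0,0]]
    - [0,[0,0,0.002],[0,0,0]]
    - [0,[0,0,0.002],[0,0,0]]
    - [0,[0,0,0.002],[0,0,0]]
    - [0,[0,0,0.0015],[0,0,0]]
    - [0,[0,0,0.0015],[0,0,0]]
    - [0,[0,0,0.0015],[0,0,0]]
    - [0,[0,0,0],[0,0,0]]
    - [0,[0,0,0],[0,0,0]]
    - [0,[0,0,0],[0,0,0]]

```text
time: 4.47
eef_pos: [0.5951, -0.0714, 0.108]
tcp_rot: [0.989, 0.146, 0.0, 0.0]
contact_force: [0.5, 0.1, 2.6]
opening: 0.001
finger_force: 1.3
```

Emit:
move_arm:
  moves:
    - [0,[0,0,0.0015],[0,0,0]]
    - [0,[0,0,0.0015],[0,0,0]]
    - [0,[0,0,0.001],[0,0,0]]
    - [0,[0,0,0.001],[0,0,0]]
    - [0,[0,0,0.001],[0,0,0]]
    - [0,[0,0,0.0005],[0,0,0]]
    - [0,[0,0,0],[0,0,0]]
    - [0,[0,0,0],[0,0,0]]
    - [0,[0,0,0],[0,0,0]]
    - [0,[0,0,0],[0,0,0]]

```text
time: 5.3
eef_pos: [0.5952, -0.0714, 0.1018]
tcp_rot: [0.989, 0.146, 0.0, 0.0]
contact_force: [-1.1, -0.3, 5.3]
opening: -0.003
finger_force: 2.5
```

Emit:
move_arm:
  moves:
    - [0,[0,0,0.0007],[0,0,0]]
    - [0,[0,0,0.0005],[0,0,0]]
    - [0,[0,0,0],[0,0,0]]
    - [0,[0,0,0],[0,0,0]]
    - [0,[0,0,0],[0,0,0]]
    - [0,[0,0,0],[0,0,0]]
    - [0,[0,0,0],[0,0,0]]
    - [0,[0,0,0],[0,0,0]]
    - [0,[0,0,0],[0,0,0]]
    - [0,[0,0,0],[0,0,0]]

```text
time: 6.13
eef_pos: [0.5952, -0.0714, 0.1007]
tcp_rot: [0.989, 0.146, 0.0, 0.0]
contact_force: [-0.8, 0.1, 5.0]
opening: 0.002
finger_force: 2.9
```

Emit:
move_arm:
  moves:
    - [0,[0,0,-0.003],[0,0,0]]
    - [0,[0,0,-0.005],[0,0,0]]
    - [0,[0,0,-0.01],[0,0,0]]
    - [0,[0,0,-0.02],[0,0,0]]
    - [0,[0,0,-0.03],[0,0,0]]
    - [0,[-0.01,-0.016,-0.015],[0,0,0]]
    - [0,[-0.019,-0.032,-0.005],[0,0,0]]
    - [0,[-0.019,-0.032,0],[0,0,0]]
    - [0,[-0.019,-0.032,0],[0,0,0]]
    - [0,[-0.019,-0.032,0],[0,0,0]]

```text
time: 6.97
eef_pos: [0.4692, 0.0427, 0.1879]
tcp_rot: [0.989, 0.145, -0.001, -0.0]
contact_force: [0.8, 0.2, 1.0]
opening: 0.001
finger_force: 0.0
```

Emit:
move_arm:
  moves:
    - [0,[0,0,0],[0,0,0]]
    - [0,[0,0,0],[0,0,0]]
    - [0,[0,0,0],[0,0,0]]
    - [0,[0,0,0],[0,0,0]]
    - [0,[0,0,0],[0,0,0]]
    - [0,[0,0,0],[0,0,0]]
    - [0,[0,0,0],[0,0,0]]
    - [0,[0,0,0],[0,0,0]]
    - [0,[0,0,0],[0,0,0]]
    - [0,[0,0,0],[0,0,0]]

```text
time: 7.8
eef_pos: [0.4711, 0.0416, 0.1881]
tcp_rot: [0.989, 0.146, -0.0, -0.0]
contact_force: [-0.1, -0.6, -0.0]
opening: 0.001
finger_force: 0.0
```

Run:
```python
from h import *
np.set_printoptions(precision=4,suppress=True)
print(get_state()["eef_pos"])
a=read_camera("wrist")[:,:,::-1];c=read_camera("scene")[160:280,200:400,::-1]
b=np.vstack([a[50:330],cv2.resize(c,(560,316),interpolation=cv2.INTER_CUBIC)]);cv2.imwrite("pics/w3.png",b)
for P in([.5947,-.0726,.108],[.4945,.0696,.115],[.5745,.1793,.115]):print(rel(P),wpix(P))
```

```text
[0.4711 0.0416 0.1881]
[0.0854 0.1451 0.0801] [np.float64(546.5750814162502), np.float64(67.93848928513236)]
[ 0.0305 -0.0199  0.0731] [np.float64(251.6952123771047), np.float64(167.1363474125267)]
[ 0.1388 -0.1019  0.0731] [np.float64(82.84570880842418), np.float64(-47.070475772043466)]
```

View pics/w3.png

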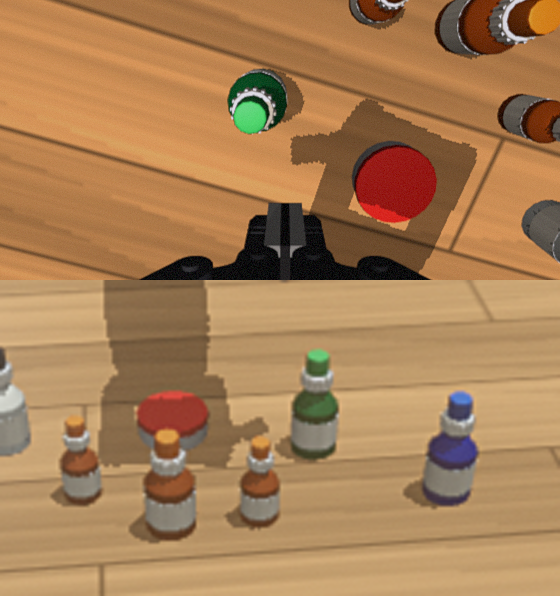

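The amber collar is now down on the shoulder and the bottle stands upright. The green bulb's top is at wrist (250,167), against a prediction of (252,167). Moving over it and down.

Emit:
move_arm:
  moves:
    - [0,[0.008,-0.005,0],[0,0,0]]
    - [0,[0.013,-0.009,0],[0,0,0]]
    - [0,[0.0095,-0.007,0],[0,0,0]]
    - [0,[0,0,0.015],[0,0,0]]
    - [0,[0,0,0.02],[0,0,0]]
    - [0,[0,0,0.015],[0,0,0]]
    - [0,[0,0,0.011],[0,0,0]]
    - [0,[0,0,0.005],[0,0,0]]
    - [0,[0,0,0],[0,0,0]]
    - [0,[0,0,0],[0,0,0]]

```text
time: 8.73
eef_pos: [0.4946, 0.0708, 0.1225]
tcp_rot: [0.989, 0.146, 0.0, 0.0]
contact_force: [0.1, -0.1, -0.1]
opening: 0.002
finger_force: 0.0
```

Run:
```python
from h import *
np.set_printoptions(precision=4,suppress=True)
s=get_state();print(s["eef_pos"],s["dq"],rel([.4945,.0706,.1205]))
```

```text
[0.4946 0.0708 0.1225] [-0.0047 -0.017  -0.0116  0.0017 -0.      0.0001] [-0.0002  0.0002  0.002 ]
```

Emit:
move_arm:
  moves:
    - [0,[0,0,0.002],[0,0,0]]
    - [0,[0,0,0.002],[0,0,0]]
    - [0,[0,0,0.002],[0,0,0]]
    - [0,[0,0,0.002],[0,0,0]]
    - [0,[0,0,0.0015],[0,0,0]]
    - [0,[0,0,0.0015],[0,0,0]]
    - [0,[0,0,0.0015],[0,0,0]]
    - [0,[0,0,0.0015],[0,0,0]]
    - [0,[0,0,0],[0,0,0]]
    - [0,[0,0,0],[0,0,0]]

```text
time: 9.57
eef_pos: [0.4945, 0.0706, 0.1084]
tcp_rot: [0.989, 0.146, 0.0, 0.0]
contact_force: [0.6, -0.4, 2.9]
opening: 0.004
finger_force: 1.3
```

Emit:
move_arm:
  moves:
    - [0,[0,0,0.0015],[0,0,0]]
    - [0,[0,0,0.0015],[0,0,0]]
    - [0,[0,0,0.001],[0,0,0]]
    - [0,[0,0,0.001],[0,0,0]]
    - [0,[0,0,0.001],[0,0,0]]
    - [0,[0,0,0.0005],[0,0,0]]
    - [0,[0,0,0],[0,0,0]]
    - [0,[0,0,0],[0,0,0]]
    - [0,[0,0,0],[0,0,0]]
    - [0,[0,0,0],[0,0,0]]

```text
time: 10.4
eef_pos: [0.4944, 0.0706, 0.1019]
tcp_rot: [0.989, 0.146, 0.0, 0.0]
contact_force: [0.9, 0.3, 4.0]
opening: 0.001
finger_force: 2.5
```

Emit:
move_arm:
  moves:
    - [0,[0,0,0.0007],[0,0,0]]
    - [0,[0,0,0.0005],[0,0,0]]
    - [0,[0,0,0],[0,0,0]]
    - [0,[0,0,0],[0,0,0]]
    - [0,[0,0,0],[0,0,0]]
    - [0,[0,0,0],[0,0,0]]
    - [0,[0,0,0],[0,0,0]]
    - [0,[0,0,0],[0,0,0]]
    - [0,[0,0,0],[0,0,0]]
    - [0,[0,0,0],[0,0,0]]

```text
time: 11.23
eef_pos: [0.4945, 0.0706, 0.1008]
tcp_rot: [0.989, 0.146, 0.0, 0.0]
contact_force: [0.5, -0.2, 6.1]
opening: 0.001
finger_force: 2.9
```

Emit:
move_arm:
  moves:
    - [0,[0,0,-0.003],[0,0,0]]
    - [0,[0,0,-0.005],[0,0,0]]
    - [0,[0,0,-0.01],[0,0,0]]
    - [0,[0,0,-0.02],[0,0,0]]
    - [0,[0,0,-0.03],[0,0,0]]
    - [0,[0.01,-0.008,-0.015],[0,0,0]]
    - [0,[0.023,-0.018,-0.005],[0,0,0]]
    - [0,[0.023,-0.018,0],[0,0,0]]
    - [0,[0.015,-0.012,0],[0,0,0]]
    - [0,[0.008,-0.006,0],[0,0,0]]

```text
time: 12.07
eef_pos: [0.552, 0.1545, 0.1883]
tcp_rot: [0.989, 0.147, -0.001, -0.0]
contact_force: [-0.2, -0.7, 0.1]
opening: -0.0
finger_force: 0.0
```

Emit:
move_arm:
  moves:
    - [0,[0,0,0],[0,0,0]]
    - [0,[0,0,0],[0,0,0]]
    - [0,[0,0,0],[0,0,0]]
    - [0,[0,0,0],[0,0,0]]
    - [0,[0,0,0],[0,0,0]]
    - [0,[0,0,0],[0,0,0]]
    - [0,[0,0,0],[0,0,0]]
    - [0,[0,0,0],[0,0,0]]
    - [0,[0,0,0],[0,0,0]]
    - [0,[0,0,0],[0,0,0]]

```text
time: 12.9
eef_pos: [0.5519, 0.1527, 0.1885]
tcp_rot: [0.989, 0.146, 0.0, 0.0]
contact_force: [0.7, 0.6, 0.2]
opening: -0.002
finger_force: 0.0
```

Run:
```python
from h import *
np.set_printoptions(precision=4,suppress=True)
print(get_state()["eef_pos"])
a=read_camera("wrist")[:,:,::-1];c=read_camera("scene")[160:280,200:400,::-1]
b=np.vstack([a[50:330],cv2.resize(c,(560,316),interpolation=cv2.INTER_CUBIC)]);cv2.imwrite("pics/w4.png",b)
for P in([.4945,.0706,.108],[.5745,.1793,.115]):print(rel(P),wpix(P))
```

```text
[0.5519 0.1527 0.1885]
[-0.0787  0.0622  0.0804] [np.float64(377.0939412446977), np.float64(324.22102578075453)]
[ 0.0293 -0.0188  0.0735] [np.float64(253.6899154020608), np.float64(169.15644217445552)]
```

View pics/w4.png

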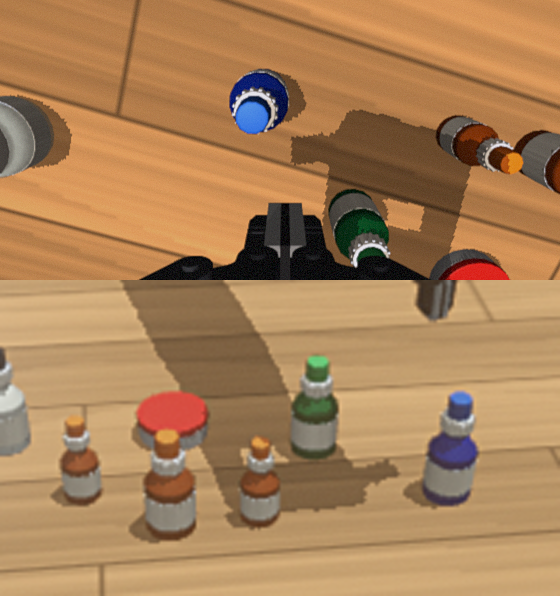

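The green dropper is down and its bottle has not moved. The blue bulb's top is at wrist (253,167), against a prediction of (254,169). Going over it and down.

Emit:
move_arm:
  moves:
    - [0,[0.008,-0.005,0],[0,0,0]]
    - [0,[0.013,-0.009,0],[0,0,0]]
    - [0,[0.009,-0.0055,0],[0,0,0]]
    - [0,[0,0,0.015],[0,0,0]]
    - [0,[0,0,0.02],[0,0,0]]
    - [0,[0,0,0.015],[0,0,0]]
    - [0,[0,0,0.011],[0,0,0]]
    - [0,[0,0,0.0055],[0,0,0]]
    - [0,[0,0,0],[0,0,0]]
    - [0,[0,0,0],[0,0,0]]

```text
time: 13.83
eef_pos: [0.5754, 0.1803, 0.1222]
tcp_rot: [0.989, 0.146, 0.0, -0.0]
contact_force: [-0.1, 0.4, 0.7]
opening: -0.001
finger_force: 0.0
```

Emit:
move_arm:
  moves:
    - [0,[0,0,0.002],[0,0,0]]
    - [0,[0,0,0.002],[0,0,0]]
    - [0,[0,0,0.002],[0,0,0]]
    - [0,[0,0,0.002],[0,0,0]]
    - [0,[0,0,0.0015],[0,0,0]]
    - [0,[0,0,0.0015],[0,0,0]]
    - [0,[0,0,0.0015],[0,0,0]]
    - [0,[0,0,0.0015],[0,0,0]]
    - [0,[0,0,0],[0,0,0]]
    - [0,[0,0,0],[0,0,0]]

```text
time: 14.67
eef_pos: [0.5753, 0.1802, 0.1082]
tcp_rot: [0.989, 0.146, 0.0, 0.0]
contact_force: [-0.3, -0.8, 3.2]
opening: 0.001
finger_force: 1.3
```

Emit:
move_arm:
  moves:
    - [0,[0,0,0.0015],[0,0,0]]
    - [0,[0,0,0.0015],[0,0,0]]
    - [0,[0,0,0.001],[0,0,0]]
    - [0,[0,0,0.001],[0,0,0]]
    - [0,[0,0,0.001],[0,0,0]]
    - [0,[0,0,0.0005],[0,0,0]]
    - [0,[0,0,0.0005],[0,0,0]]
    - [0,[0,0,0.0005],[0,0,0]]
    - [0,[0,0,0],[0,0,0]]
    - [0,[0,0,0],[0,0,0]]

```text
time: 15.5
eef_pos: [0.5754, 0.1802, 0.101]
tcp_rot: [0.989, 0.146, 0.0, 0.0]
contact_force: [-0.1, 0.3, 5.9]
opening: -0.001
finger_force: 2.8
```

Emit:
move_arm:
  moves:
    - [0,[0,0,0],[0,0,0]]
    - [0,[0,0,0],[0,0,0]]
    - [0,[0,0,0],[0,0,0]]
    - [0,[0,0,0],[0,0,0]]
    - [0,[0,0,-0.003],[0,0,0]]
    - [0,[0,0,-0.005],[0,0,0]]
    - [0,[0,0,-0.01],[0,0,0]]
    - [0,[0,0,-0.02],[0,0,0]]
    - [0,[0,0,-0.03],[0,0,0]]
    - [0,[0,0,-0.02],[0,0,0]]

```text
time: 16.33
eef_pos: [0.5745, 0.1802, 0.1899]
tcp_rot: [0.989, 0.146, -0.001, -0.0]
contact_force: [-0.0, 0.7, -0.1]
opening: -0.003
finger_force: 0.0
```

Emit:
move_arm:
  moves:
    - [0,[-0.01,0,-0.02],[0,0,0]]
    - [0,[-0.02,0,-0.02],[0,0,0]]
    - [0,[-0.02,0,-0.01],[0,0,0]]
    - [0,[-0.01,0,0],[0,0,0]]
    - [0,[0,0,0],[0,0,0]]
    - [0,[0,0,0],[0,0,0]]
    - [0,[0,0,0],[0,0,0]]
    - [0,[0,0,0],[0,0,0]]
    - [0,[0,0,0],[0,0,0]]
    - [0,[0,0,0],[0,0,0]]

```text
time: 17.17
eef_pos: [0.5177, 0.1629, 0.2376]
tcp_rot: [0.989, 0.146, -0.001, -0.0]
contact_force: [-0.0, 0.7, 0.1]
opening: -0.001
finger_force: 0.0
```

Run:
```python
from h import *
c=read_camera("scene")[175:270,180:390,::-1];o=cv2.imread("pics/scene0.png")[175:270,180:390]
b=np.vstack([cv2.resize(x,(660,299),interpolation=cv2.INTER_CUBIC) for x in(o,c)]);cv2.imwrite("pics/end.png",b)
```

```text
(no output)
```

View pics/end.png

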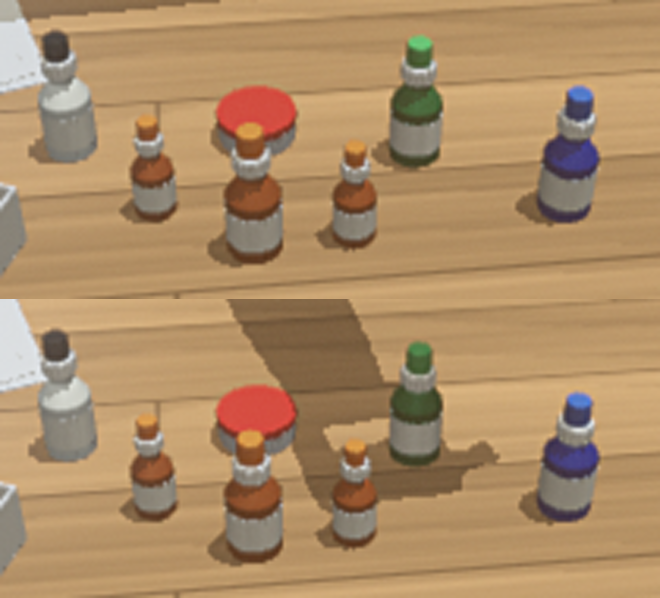

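Before and after: the amber, green and blue bulbs all sit lower (for example amber from y=125 to y=433−299=134), and no bottle has shifted. The clear bottle and the tin are unchanged. Handing in.

```bash
python3 -c "
from plant import *
print(sign_off())"
```

```text
the job is handed in; nothing more can be done
None
```

I pressed the amber, green and blue droppers down to their stops, in that order, with about 6 N each. No bottle moved, and the clear bottle and tin look unchanged in the final picture. The arm stayed clear of the tub and jar. I handed the job in at about 17 s; no verdict came back.

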